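Hold a bag clip open around the recipe board's edge

ROBOT

A 7-joint arm with a two-finger parallel gripper is mounted at the origin on a cart in front of the work surface, level with it; the furniture and walls round the work are solid. World frame = base frame: x ahead of the robot, y to its left, z up, the work surface at z = 0. Lengths are in m, angles in degrees, forces in N, time in s.
With the tool pointing down it reaches from about 0.425 to 0.875 m from the base axis. Payload 4.7 kg.
Tool frame: the origin (TCP) lies midway between the tips of the shut fingers; the grasp point (between the pads) lies 19 mm behind it (env.grip_point_offset is the distance from the TCP to the grasp point, in m); z points along the fingers, y is the line along which they close (so a half turn about z gives the same grasp; the last joint's range is limited). The gripper opens to 87 mm and grips with 3 to 60 N. Pads are 19 mm wide; open, the fingers measure 117 mm over their backs; the gripper's body (75 mm by 190 mm) begins 51 mm behind the grasp point.
Start: joints at [-65.884, 18.392, -4.016, 83.108, 1.295, 78.541, -3.26], TCP at [0.257, 0.597, 0.191] pointing down, gripper open.
Joint ranges: [-163.93, 163.93], [-17.29, 119.83], [-79.2, 71.16], [3.27, 140.29], [-89.18, 269.18], [5.43, 117.66], [-154.24, 154.24]. Speed limits (degrees/s): [147.25, 147.25, 180, 180, 180, 180, 180].

INTERFACE

Orientations are given as [roll, pitch, yaw] about the fixed x, y, z axes, in that order (R = Rz(yaw) Ry(pitch) Rx(roll)).
In Python, from cell import env gives the robot as it stands.
- The arm moves only by the shell command python3 -m jog 'ROWS' [FORCE]. ROWS is JSON, a list of rows, each a list of 7 numbers: the shift along the tool's x, y, z in m, then the turn, a rotation vector about the tool's x, y, z in rad, then the finger opening in m, from 0 to 0.087. A call has 1 to 12 rows; each row shifts and turns the commanded pose from where the row before left it, along the tool's axes as they then stand; what a row does not reach is not made up. A row lasts 1/12 s, in which the tool goes at most 41.7 mm and 7.16 degrees, less where a joint would pass 70% of its speed; a pose out of reach is approached as far as the arm can. A call is refused whole if a number of a shift passes 0.0417 or a number of a turn 0.125, either way. A call with a gripper value outside its range is refused whole. The fingers move at their own pace and stop on an object; FORCE is the grip in N (left out, the last holds). Time passes only in rows, so rows that do not move let the fingers close. It gives the time, the measured TCP pose, the force, the opening and the grip force at its end, in the units of the state.
- env.get_obs(): the state, without advancing time (a new reading comes with each control period).
- env.read_camera(name): name is "scene" or "top"; returns the picture (384x512x3 uint8, blue, green, red); there is no depth.
- env.get_calibration(name): a dict with "fov_y" (degrees; the focal length in pixels is half the picture's height over the tangent of half this angle, whatever the lens; pixels are square), "cx", "cy" (the principal point, pixels), "pose" (4x4, takes a point from camera to world coordinates). Camera axes: x right, y up, looking along -z (the intrinsics and any distortion apply to the point x, -y, -z); pixel columns grow to the right and rows downward; lengths in m; the calibration is good to about 2 mm. A picture is of the moment at which its call begins. get_calibration takes no time and is no camera call.
- env.sign_off(): hands the job in; it is judged then, once.
The state is a dict: "time_s": time; "qpos": joint angles; "joint_velocities": joint speeds; "effort": joint torques, N m; "tool_pos": TCP position; "tool_rot": TCP orientation; "force": force on the tool from outside, world axes, zero at the start; "wrist_torque": the same for the moment, N m; "grip_width": finger opening in m; "grasp_force": force on a finger pad.
Only numpy, scipy, OpenCV 4.12 (cv2) and the standard library are available. Lean on these libraries where they do the work, as an engineer would, in place of code of your own. Each camera call takes 0.05 s, during which the arm holds its last target. There are 200 camera calls.

TASK

Take today's recipe, the red recipe board, out of the two-slot file and stand it on edge in the single-slot display stand, centred, fully down between the dowels and with its picture still to the front. Then pick up the blue spring clip by its handles, squeeze it fully open and hold it gaping around the board's right-hand upright edge, the jaw tips one to four centimetres in from that edge, one in front of and one behind the board and neither touching it, so that I can slip a shopping list in; finish still holding it there like that. Leave the green board, the mug, the tin and the glass where they are.

Things in the scene. Friction and masses are not known exactly. Their poses are not given: they have to be found in the camera images.
- red_board: Red recipe board: 8 mm thick (its x), 140 mm wide (y), 110 mm tall (z, up), 85 g, standing on edge in either slot of the file. Origin: centre of its underside. The picture (orange dish on a blue-rimmed plate) is on the -x face, which looks to the robot. Its right-hand edge, seen by the robot, is at y = -70 mm. It may lean up to 3 degrees in a slot.
- green_board: The green recipe board, same size and axes, in the other slot of the file. It stays there.
- file: Two-slot file, fixed: light wood base 135 (x) x 150 (y) x 14 mm tall, origin: centre of its underside. Slots along y at x = -37.5 and +37.5 mm; boards stand on the base top (14 mm up) between two pairs of upright 10 mm dowels per slot, at y = -42 and +42 mm, round tops 66 mm above the worktop, clear gap in a pair 10.5 mm.
- stand: Single-slot display stand, fixed: base 66 (x) x 150 (y) x 14 mm tall, origin: centre of its underside, -x is its front, to the robot. One slot along y at x = 0 between two pairs of 10 mm dowels at y = -42 and +42 mm, round tops 66 mm above the worktop, clear gap 10.5 mm.
- stand_slot (a point): Centre of the stand's slot on the base top, 14 mm above the worktop, where the underside of the board comes to rest. Axes as stand.
- stand_front (a point): Point in the middle of the stand's front face, 33 mm in front (-x) of the slot.
- clip: Blue spring bag clip lying on its side: 28 mm tall (z, up), 106 mm long, 50 g; two halves hinged on an upright pin at its origin (at the underside). Shut, jaws point to +x, handles to -x, spread in a V. The body is the half with +y jaw and +y handle. Squeezing the handles together parts the jaws: 5 N starts it, 12 N reaches the firm stop, where the jaw tips gape about 26 mm.
- clip_lever (a joint): Opening of the clip, the angle between its halves: 0 = jaws shut, 0.44 rad = fully open on the stop. When open by q, the clip's centre line is turned by -q/2 about z from the body's x axis.
- clip_jaw_a (a point): Inner face of the jaw tip of the +y half, mid-height (14 mm above the clip's underside); 56 mm from the pin.
- clip_jaw_b (a point): Inner face of the jaw tip of the -y half (the lever), mid-height. The jaws reach 4 mm beyond these points.
- clip_handle_a (a point): Grip point on the outer face of the +y handle, mid-height, 36 mm from the pin. Handles are flat from 6 to 46 mm behind the pin; outer faces at the grip points about 41 mm apart when shut (46 mm at their ends), parallel and 26 mm apart when fully squeezed.
- clip_handle_b (a point): Grip point on the outer face of the -y handle, mid-height.
- mug: Beige mug, 78 mm wide without its handle, 100 mm tall, at the left behind the file; origin: centre of its underside. Bystander.
- tin: Small tomato tin, 75 mm wide, 58 mm tall, behind the stand; origin: centre of its underside. Bystander.
- tumbler_glass: Clear drinking glass, 81 mm wide, 93 mm tall, behind the file; origin: centre of its underside. Bystander.

How it is judged:
By the outcome, as a careful person would: the job done as asked, in the order asked, and still so for the second after the job is handed in, while the arm keeps its last pose, push and grip.
It also fails if it takes over 67 s, if anything falls off the work surface, if the arm or the gripper's body presses on something with over 40 N, if the wrist force passes 120 N, or if a joint passes its speed limit or range.

## Working session

There is one attempt and no reset: what is moved stays moved. The work goes in short steps, Python scripts to look and compute and a shell command to move; the robot and the scene stay as the last step left them, time stands still between calls to the robot, and variables do not carry over. Pictures are saved under pics/ and viewed, at most 10 in all, crops included, and the job is handed in when it is done.

```bash
ls; mkdir -p pics
python3 - <<'E'
from cell import env
import cv2,numpy as np
for n in("scene","top"):
    cv2.imwrite(f"pics/{n}0.png",env.read_camera(n)); c=env.get_calibration(n); print(n,{k:(np.round(v,4).tolist() if k=="pose" else v) for k,v in c.items()})
o=env.get_obs();print(o["tool_pos"],o["tool_rot"],o["time_s"],o["grip_width"],env.grip_point_offset)
E
```

```text
pics
scene {'fov_y': 49.36871860548918, 'cx': 265.81934677970963, 'cy': 193.13303798974127, 'pose': [[0.5086, 0.5974, -0.62, -0.427], [-0.861, 0.3489, -0.3701, -0.5487], [-0.0048, 0.7221, 0.6918, 1.1145], [0.0, 0.0, 0.0, 1.0]]}
top {'fov_y': 48.19976283089633, 'cx': 260.6490346108249, 'cy': 189.48549610072322, 'pose': [[0.0137, 0.997, -0.0761, 0.4218], [-0.9999, 0.0136, -0.0025, 0.0294], [-0.0015, 0.0761, 0.9971, 1.3413], [0.0, 0.0, 0.0, 1.0]]}
[0.25700774 0.59641872 0.18996007] [-1.79899553e+02  5.82873925e-03  1.56696140e+02] 0.1 0.08705791662030722 0.0187
```

View pics/scene0.png

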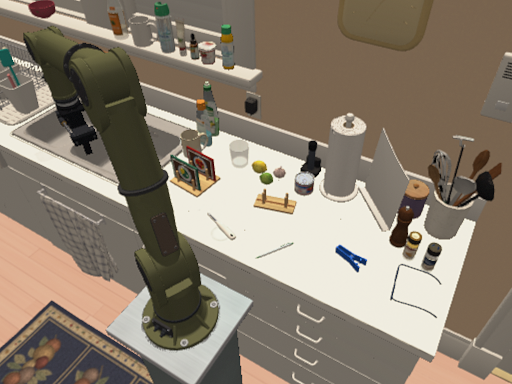

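View pics/top0.png

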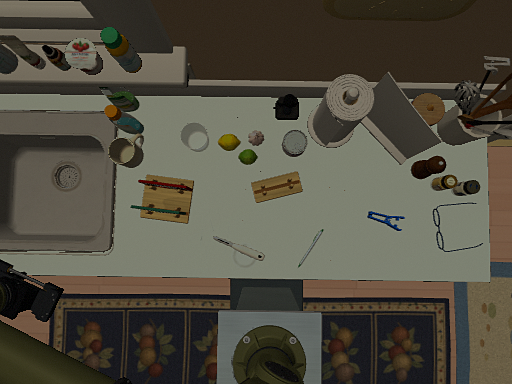

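The scene view shows the red board behind the green one in the file, near (190,165). The stand is near (275,202) and the clip near (350,257). In the top view the red board's top edge is near (165,184), the stand near (277,187) and the clip near (385,220).

```bash
cat > h.py <<'E'
from cell import env
import cv2,numpy as np
def cam(n):
    c=env.get_calibration(n); f=192/np.tan(np.radians(c["fov_y"]/2)); return c,f,np.array(c["pose"])
def ray(n,u,v,z):
    c,f,T=cam(n); d=T[:3,:3]@np.array([(u-c["cx"])/f,-(v-c["cy"])/f,-1]); o=T[:3,3]
    return o+d*(z-o[2])/d[2]
def proj(n,p):
    c,f,T=cam(n); q=T[:3,:3].T@(np.array(p)-T[:3,3]); return np.array([c["cx"]+f*q[0]/-q[2],c["cy"]-f*q[1]/-q[2]])
def mask(img,lo,hi,box):
    h=cv2.cvtColor(img,cv2.COLOR_BGR2HSV); m=cv2.inRange(h,np.array(lo),np.array(hi)); o=np.zeros_like(m); x0,y0,x1,y1=box; o[y0:y1,x0:x1]=m[y0:y1,x0:x1]; return o
def obs():
    o=env.get_obs(); print({k:np.round(o[k],4).tolist() for k in("time_s","tool_pos","tool_rot","force","grip_width","grasp_force","qpos")})
E
python3 - <<'E'
from h import *
a=cv2.imread("pics/top0.png"); s=cv2.imread("pics/scene0.png")
R=lambda im,x,y,w,h,k:cv2.resize(im[y:y+h,x:x+w],None,fx=k,fy=k,interpolation=cv2.INTER_CUBIC)
o=np.zeros((600,800,3),np.uint8)
o[:300,:400]=R(a,130,160,80,60,5); o[:300,400:]=R(a,240,160,80,60,5)
o[300:,:400]=R(a,345,190,80,60,5); o[300:,400:]=R(s,160,145,80,60,5)
cv2.imwrite("pics/crop0.png",o)
# wood masks
for n,box,z in(("top",(240,160,315,210),.014),("top",(130,165,205,230),.014)):
    m=mask(a,(8,70,80),(25,255,255),box); m=cv2.morphologyEx(m,cv2.MORPH_CLOSE,np.ones((7,7)))
    c=max(cv2.findContours(m,0,1)[0],key=cv2.contourArea)
    P=np.array([ray("top",*q[0],z)[:2] for q in c],np.float32); print(cv2.minAreaRect(P),cv2.minAreaRect(c))
m=mask(a,(105,120,60),(125,255,255),(350,195,430,245)); c=max(cv2.findContours(m,0,1)[0],key=cv2.contourArea)
P=np.array([ray("top",*q[0],.02)[:2] for q in c],np.float32);print("clip",cv2.minAreaRect(P),cv2.boundingRect(c))
E
```

```text
((0.5334612727165222, -0.014349646866321564), (0.06419243663549423, 0.1523006111383438), 14.82997989654541) ((275.85296630859375, 186.41177368164062), (20.615528106689453, 48.99219512939453), 75.96376037597656)
((0.4923238754272461, 0.3246675133705139), (0.14846596121788025, 0.13313618302345276), 83.22825622558594) ((166.17466735839844, 198.18995666503906), (47.97542953491211, 43.019283294677734), 7.594642639160156)
clip ((0.44120103120803833, -0.3520543873310089), (0.10692188888788223, 0.04189103841781616), 71.02198028564453) (368, 211, 37, 20)
```

View pics/crop0.png

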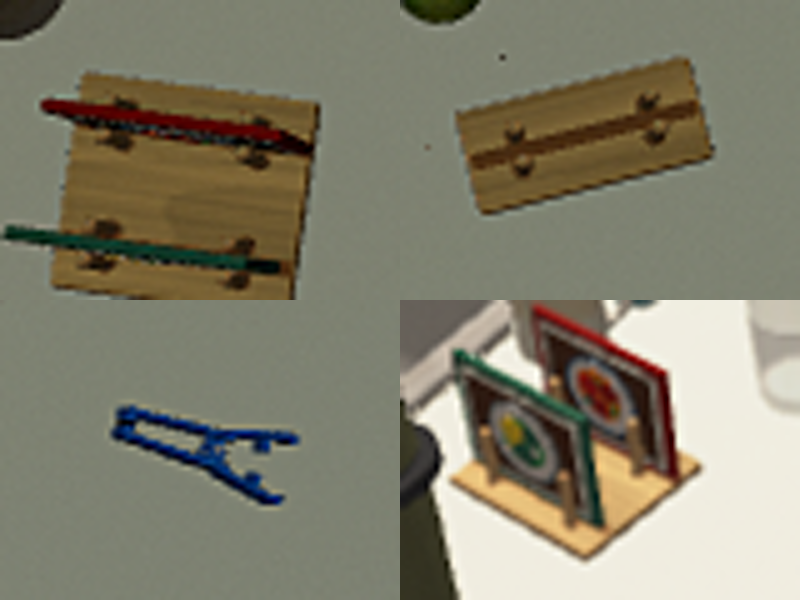

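The crops show the red board's top strip, the stand's dark slot line and its dowel tops. The clip's jaws point image-left (+y) and its handles open to the right. Next I'll refine these with upsampled masks in both views.

```bash
cat > meas.py <<'E'
from h import *
def up(n,box,lo,hi,z,img,K=6,close=0):
    x0,y0,x1,y1=box; im=cv2.resize(img[y0:y1,x0:x1],None,fx=K,fy=K,interpolation=cv2.INTER_CUBIC)
    m=cv2.inRange(cv2.cvtColor(im,cv2.COLOR_BGR2HSV),np.array(lo),np.array(hi))
    if close: m=cv2.morphologyEx(m,cv2.MORPH_CLOSE,np.ones((close,close)))
    k,l,st,_=cv2.connectedComponentsWithStats(m); m=(l==1+np.argmax(st[1:,4])).astype(np.uint8)
    v,u=np.nonzero(m); return np.array([ray(n,(a+.5)/K-.5+x0,(b+.5)/K-.5+y0,z)[:2] for a,b in zip(u,v)],np.float32) if z is not None else (u/K+x0,v/K+y0)
def rep(t,P):
    r=cv2.minAreaRect(P); c=P.mean(0); w,v=np.linalg.eigh(np.cov((P-c).T)); d=v[:,1]; d=d*np.sign(d[1]); s=(P-c)@d
    print(t,"mean",c.round(4),"rect",np.round(r[0],4),np.round(r[1],4),"yaw(rect)",round(r[2],2),"yaw(pca y)",round(np.degrees(np.arctan2(-d[0],d[1])),2),"ends",(c+d*s.min()).round(4),(c+d*s.max()).round(4))
E
python3 - <<'E'
from meas import *
I={"top":cv2.imread("pics/top0.png"),"scene":cv2.imread("pics/scene0.png")}
rep("stand base top",up("top",(240,160,315,215),(8,70,50),(25,255,255),.014,I["top"],close=25))
rep("stand base scene",up("scene",(245,180,305,220),(8,70,50),(25,255,255),.014,I["scene"],close=25))
rep("slot top",up("top",(250,168,306,205),(5,120,60),(14,255,150),.014,I["top"],close=13))
rep("file base",up("top",(130,165,205,230),(8,70,30),(25,255,255),.014,I["top"],close=41))
rep("red top",up("top",(130,165,205,200),(0,150,60),(6,255,255),.124,I["top"],close=13))
rep("clip",up("top",(350,195,430,245),(100,110,40),(125,255,255),.02,I["top"],close=3))
for n,b in(("top",(250,168,306,205)),):
    h=cv2.cvtColor(I[n],cv2.COLOR_BGR2HSV); print([h[187+d,275].tolist() for d in range(-4,5)],[h[183+d,290].tolist() for d in range(-4,5)])
h=cv2.cvtColor(I["top"],cv2.COLOR_BGR2HSV)
for u in(145,155,175,185): print(u,[h[v,u].tolist() for v in range(178,193)])
E
```

```text
Traceback (most recent call last):
  File "meas.py", line 7, in up
    v,u=np.nonzero(m); return np.array([ray(n,(a+.5)/K-.5+x0,(b+.5)/K-.5+y0,z)[:2] for a,b in zip(u,v)],np.float32) if z is not None else (u/K+x0,v/K+y0)
                                        ~~~^^^^^^^^^^^^^^^^^^^^^^^^^^^^^^^^^^^
  File "h.py", line 6, in ray
    c,f,T=cam(n); d=T[:3,:3]@np.array([(u-c["cx"])/f,-(v-c["cy"])/f,-1]); o=T[:3,3]
          ~~~^^^
  File "h.py", line 4, in cam
    c=env.get_calibration(n); f=192/np.tan(np.radians(c["fov_y"]/2)); return c,f,np.array(c["pose"])
ValueError: time passes only in moves, steps and waits
```

```bash
sed -i 's/^def cam/import functools\n@functools.lru_cache(None)\ndef cam/' h.py
cat > m1.py <<'E'
from meas import *
I={"top":cv2.imread("pics/top0.png"),"scene":cv2.imread("pics/scene0.png")}
rep("stand base top",up("top",(240,160,315,215),(8,70,50),(25,255,255),.014,I["top"],close=25))
rep("stand base scene",up("scene",(245,180,305,220),(8,70,50),(25,255,255),.014,I["scene"],close=25))
rep("slot top",up("top",(250,168,306,205),(5,120,60),(14,255,150),.014,I["top"],close=13))
rep("file base",up("top",(130,165,205,230),(8,70,30),(25,255,255),.014,I["top"],close=41))
rep("red top",up("top",(130,165,205,200),(0,150,60),(6,255,255),.124,I["top"],close=13))
rep("clip",up("top",(350,195,430,245),(100,110,40),(125,255,255),.02,I["top"],close=3))
h=cv2.cvtColor(I["top"],cv2.COLOR_BGR2HSV)
print([h[187+d,275].tolist() for d in range(-4,5)],[h[183+d,290].tolist() for d in range(-4,5)])
for u in(145,155,175,185): print(u,[h[v,u].tolist() for v in range(178,193)])
E
python3 m1.py
```

```text
stand base top mean [ 0.5326 -0.0158] rect [ 0.5326 -0.016 ] [0.0668 0.1508] yaw(rect) 14.97 yaw(pca y) 14.85 ends [ 0.5519 -0.0888] [0.5133 0.0569]
stand base scene mean [ 0.5316 -0.0152] rect [ 0.5454 -0.0116] [0.1043 0.1508] yaw(rect) 14.98 yaw(pca y) 13.2 ends [ 0.5488 -0.0886] [0.5144 0.0582]
slot top mean [ 0.5334 -0.0161] rect [ 0.5366 -0.0149] [0.0167 0.142 ] yaw(rect) 15.11 yaw(pca y) 15.02 ends [ 0.5517 -0.0843] [0.5149 0.0528]
file base mean [0.4918 0.3246] rect [0.4928 0.3346] [0.1738 0.1362] yaw(rect) 83.26 yaw(pca y) -12.63 ends [0.4738 0.2441] [0.5139 0.4231]
red top mean [0.5273 0.3135] rect [0.525  0.3148] [0.1375 0.0143] yaw(rect) 83.02 yaw(pca y) -6.85 ends [0.5193 0.2462] [0.5357 0.3828]
clip mean [ 0.4374 -0.3527] rect [ 0.4381 -0.3504] [0.1107 0.045 ] yaw(rect) 74.23 yaw(pca y) -16.17 ends [ 0.4226 -0.4036] [ 0.4535 -0.2972]
[[19, 144, 119], [20, 137, 123], [17, 161, 98], [14, 194, 67], [14, 194, 71], [14, 203, 73], [21, 143, 121], [21, 139, 117], [20, 141, 114]] [[17, 166, 95], [15, 170, 33], [15, 194, 46], [15, 199, 73], [14, 193, 70], [17, 185, 87], [17, 167,
[... 271 characters left out ...]
5 [[20, 141, 112], [19, 151, 113], [16, 155, 46], [17, 195, 34], [179, 255, 83], [0, 255, 87], [6, 161, 38], [100, 152, 37], [14, 172, 55], [14, 170, 54], [17, 178, 33], [15, 188, 46], [17, 174, 95], [20, 145, 127], [20, 147, 120]]
175 [[20, 129, 115], [20, 150, 112], [20, 145, 107], [20, 145, 100], [21, 142, 113], [23, 140, 111], [6, 242, 80], [0, 255, 79], [1, 255, 77], [45, 45, 45], [45, 15, 35], [16, 171, 82], [20, 141, 125], [20, 144, 119], [19, 143, 105]]
185 [[43, 27, 134], [21, 88, 113], [20, 157, 114], [19, 149, 103], [20, 145, 102], [20, 141, 114], [21, 140, 115], [19, 151, 93], [179, 255, 83], [1, 247, 94], [0, 255, 27], [15, 78, 26], [17, 237, 43], [20, 134, 131], [20, 146, 117]]
```

```bash
cat >> h.py <<'E'
from scipy.spatial.transform import Rotation as Ro
def goto(x,y,z,yaw):
    o=env.get_obs(); A=Ro.from_euler("xyz",o["tool_rot"],degrees=True); B=Ro.from_euler("xyz",[180,0,yaw],degrees=True)
    print("pos",np.round(o["tool_pos"],4),"rot",np.round(o["tool_rot"],2),"t",o["time_s"]," turn(tool rad)",(A.inv()*B).as_rotvec().round(4),"then shift(tool)",B.inv().apply(np.array([x,y,z])-o["tool_pos"]).round(4), "F",np.round(o["force"],1),"grip",np.round(o["grip_width"],4),np.round(o["grasp_force"],1))
E
python3 -c "
from h import *
goto(.5275,.3145,.19,83.1)"
```

```text
pos [0.257  0.5964 0.19  ] rot [-1.799e+02  1.000e-02  1.567e+02] t 0.1  turn(tool rad) [-1.4000e-03  1.2000e-03  1.2845e+00] then shift(tool) [-0.2474  0.3024 -0.    ] F [-0.1 -0.8 -0.7] grip 0.0871 0.0
```

```bash
python3 -m jog '[[0,0,0,0,0,0.107,0.087],[0,0,0,0,0,0.107,0.087],[0,0,0,0,0,0.107,0.087],[0,0,0,0,0,0.107,0.087],[0,0,0,0,0,0.107,0.087],[0,0,0,0,0,0.107,0.087],[0,0,0,0,0,0.107,0.087],[0,0,0,0,0,0.107,0.087],[0,0,0,0,0,0.107,0.087],[0,0,0,0,0,0.107,0.06],[0,0,0,0,0,0.107,0.06],[0,0,0,0,0,0.107,0.06]]'
python3 -m jog '[[-0.02,0.025,0,0,0,0,0.06],[-0.02,0.025,0,0,0,0,0.06],[-0.02,0.025,0,0,0,0,0.06],[-0.02,0.025,0,0,0,0,0.06],[-0.02,0.025,0,0,0,0,0.06],[-0.02,0.025,0,0,0,0,0.06],[-0.02,0.025,0,0,0,0,0.06],[-0.02,0.025,0,0,0,0,0.06],[-0.02,0.025,0,0,0,0,0.06],[-0.02,0.025,0,0,0,0,0.06],[-0.02,0.025,0,0,0,0,0.06],[-0.02,0.025,0,0,0,0,0.06]]'
python3 -m jog '[[0,0,0,0,0,0,0.06],[0,0,0,0,0,0,0.06]]'
python3 -c "
from h import *
goto(.5275,.3145,.08,83.1)"
```

```text
time_s: 1.1
tool_pos: [0.257, 0.5966, 0.1903]
tool_rot: [-180.0, 0.1, 82.8]
force: [0.1, 0.6, -0.4]
grip_width: 0.074
grasp_force: 0.0
time_s: 2.1
tool_pos: [0.5269, 0.3214, 0.1906]
tool_rot: [-180.0, 0.0, 83.1]
force: [0.0, -0.2, 0.6]
grip_width: 0.0601
grasp_force: 0.0
time_s: 2.27
tool_pos: [0.5279, 0.3199, 0.1905]
tool_rot: [180.0, 0.1, 82.8]
force: [-0.9, 1.1, 0.4]
grip_width: 0.0597
grasp_force: 0.0
pos [0.5279 0.3199 0.1905] rot [1.800e+02 7.000e-02 8.282e+01] t 2.2667  turn(tool rad) [ 0.      0.0013 -0.0048] then shift(tool) [-0.0054  0.0003  0.1105] F [-0.9  1.1  0.4] grip 0.0597 0.0
```

```bash
python3 -m jog '[[-0.0054,0,0.015,0,0,-0.005,0.06],[0,0,0.02,0,0,0,0.06],[0,0,0.02,0,0,0,0.06],[0,0,0.02,0,0,0,0.06],[0,0,0.02,0,0,0,0.05],[0,0,0.0155,0,0,0,0.045],[0,0,0,0,0,0,0.03],[0,0,0,0,0,0,0.02]]' 20
python3 -c "
from h import *
cv2.imwrite('pics/s1.png',cv2.resize(env.read_camera('scene')[110:230,130:290],None,fx=5,fy=5,interpolation=2)); goto(.5275,.3145,.08,83.1)"
```

```text
time_s: 2.93
tool_pos: [0.5241, 0.3183, 0.0796]
tool_rot: [-179.9, 0.1, 83.5]
force: [0.8, -0.1, 0.3]
grip_width: 0.0413
grasp_force: 0.0
pos [0.5252 0.3185 0.0809] rot [-1.7999e+02 -3.0000e-02  8.3490e+01] t 2.9833  turn(tool rad) [-0.0001 -0.0005  0.0069] then shift(tool) [-0.0037  0.0028  0.0009] F [1.  0.4 1.1] grip 0.0374 0.0
```

View pics/s1.png

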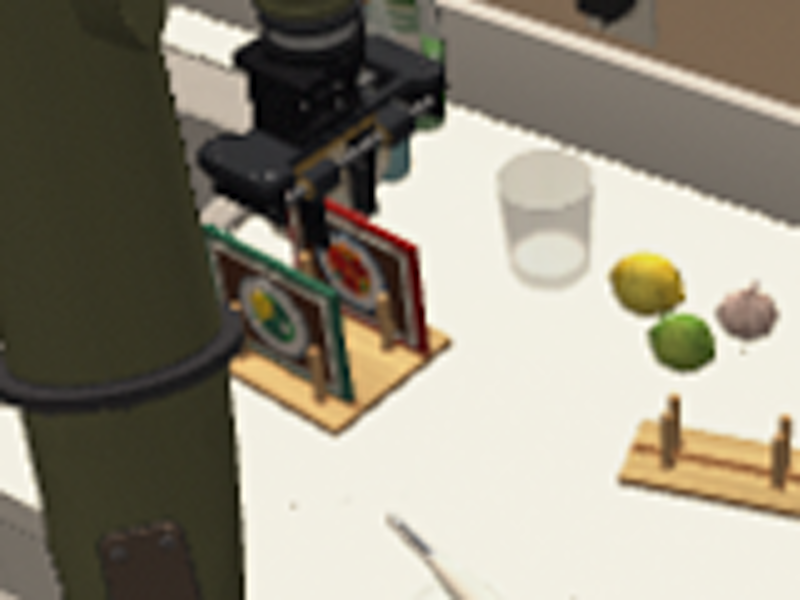

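The fingers straddle the red board: front finger near (315,215), rear finger near (365,190). They sit slightly left of the board's centre, so I'll correct and close.

```bash
python3 -m jog '[[-0.004,0.002,0,0,0,0,0.037],[0,0,0,0,0,0,0.03],[0,0,0,0,0,0,0.02],[0,0,0,0,0,0,0.01],[0,0,0,0,0,0,0],[0,0,0,0,0,0,0],[0,0,0,0,0,0,0],[0,0,0,0,0,0,0]]' 20
python3 -c "
from h import *
goto(.5275,.3145,.08,83.1)"
```

```text
time_s: 3.65
tool_pos: [0.5273, 0.3133, 0.0806]
tool_rot: [180.0, -0.0, 83.4]
force: [-0.3, 0.2, 1.0]
grip_width: 0.0076
grasp_force: 20.0
pos [0.5273 0.3133 0.0806] rot [ 1.7999e+02 -2.0000e-02  8.3410e+01] t 3.65  turn(tool rad) [ 0.0002 -0.0003  0.0055] then shift(tool) [0.0012 0.0001 0.0006] F [-0.3  0.2  1. ] grip 0.0076 20.0
```

```bash
python3 -m jog '[[0,0,-0.01,0,0,0,0],[0,0,-0.01,0,0,0,0],[0,0,-0.015,0,0,0,0],[0,0,-0.015,0,0,0,0],[0,0,-0.015,0,0,0,0],[0,0,-0.015,0,0,0,0],[0,0,-0.015,0,0,0,0],[0,0,-0.015,0,0,0,0],[0,0,0,0,0,0,0],[0,0,0,0,0,0,0]]'
python3 -c "
from h import *
a=env.read_camera('top');b=env.read_camera('scene')
o=np.vstack([cv2.resize(a[150:225,120:320],None,fx=4,fy=4,interpolation=2),cv2.resize(b[110:185,150:350],None,fx=4,fy=4,interpolation=2)])
cv2.imwrite('pics/lift.png',o);cv2.imwrite('pics/t2.png',a)
goto(.533,-.016,.19,105)"
```

```text
time_s: 4.48
tool_pos: [0.5278, 0.3136, 0.1919]
tool_rot: [179.9, -0.1, 83.4]
force: [-1.1, 0.3, -1.9]
grip_width: 0.0074
grasp_force: 20.0
pos [0.5266 0.313  0.1898] rot [-1.7994e+02  4.0000e-02  8.3420e+01] t 4.5833  turn(tool rad) [-0.0011  0.0005 -0.3767] then shift(tool) [-3.194e-01 -7.900e-02 -2.000e-04] F [-0.4 -0.3 -1.1] grip 0.0077 20.0
```

View pics/lift.png

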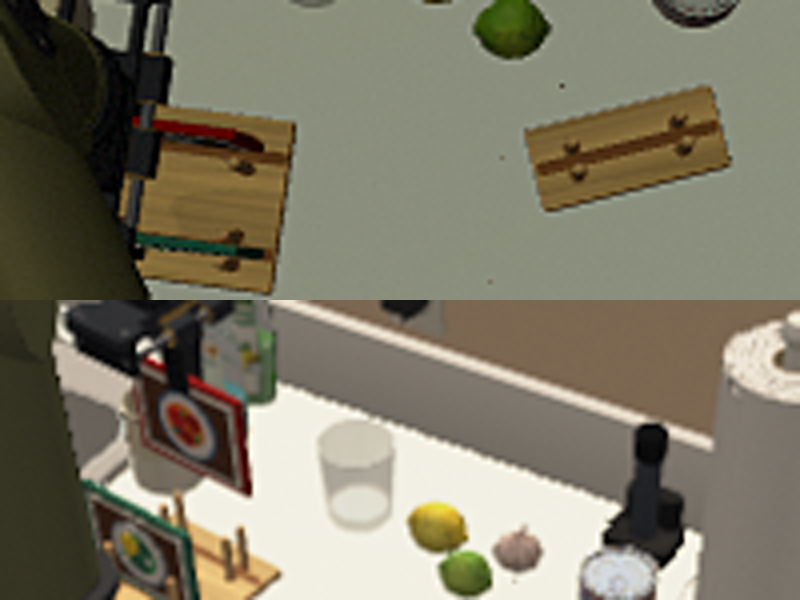

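Red board held upright and clear of the file. In the lower half its picture is centred near (190,425), and in the upper half the stand is near (628,148). I'll carry it to the stand.

```bash
python3 -m jog '[[0,0,0,0,0,-0.094,0],[0,0,0,0,0,-0.094,0],[0,0,0,0,0,-0.094,0],[0,0,0,0,0,-0.095,0],[-0.02,-0.005,0,0,0,0,0],[-0.028,-0.007,0,0,0,0,0],[-0.028,-0.007,0,0,0,0,0],[-0.028,-0.007,0,0,0,0,0],[-0.028,-0.007,0,0,0,0,0],[-0.028,-0.007,0,0,0,0,0],[-0.028,-0.007,0,0,0,0,0],[-0.028,-0.007,0,0,0,0,0]]'
python3 -m jog '[[-0.028,-0.007,0,0,0,0,0],[-0.028,-0.007,0,0,0,0,0],[-0.027,-0.006,0,0,0,0,0],[-0.02,-0.005,0,0,0,0,0],[0,0,0,0,0,0,0],[0,0,0,0,0,0,0],[0,0,0,0,0,0,0]]'
python3 -c "
from h import *
a=env.read_camera('top');b=env.read_camera('scene')
o=np.vstack([cv2.resize(a[140:215,210:340],None,fx=4,fy=4,interpolation=2),cv2.resize(b[110:230,210:340],None,fx=4,fy=4,interpolation=2)[:300]])
cv2.imwrite('pics/at.png',o);cv2.imwrite('pics/t3.png',a);cv2.imwrite('pics/s3.png',b)
goto(.533,-.016,.19,105)"
```

```text
time_s: 5.58
tool_pos: [0.53, 0.0891, 0.1892]
tool_rot: [-179.9, -0.0, 105.0]
force: [0.4, 0.0, -0.7]
grip_width: 0.0077
grasp_force: 20.0
time_s: 6.17
tool_pos: [0.533, -0.0143, 0.1896]
tool_rot: [-179.9, -0.1, 105.1]
force: [0.8, 1.0, -0.2]
grip_width: 0.0078
grasp_force: 20.0
pos [ 0.5333 -0.0137  0.1899] rot [-1.7996e+02 -3.0000e-02  1.0515e+02] t 6.2667  turn(tool rad) [-0.0008 -0.0006  0.0027] then shift(tool) [-0.0022 -0.0009 -0.0001] F [ 0.   0.7 -1. ] grip 0.0075 20.0
```

View pics/at.png

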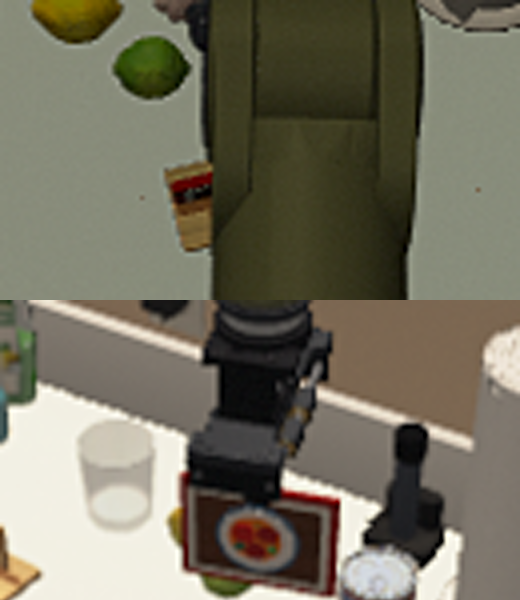

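The top view is mostly hidden by the arm, with the board's left end near (190,190). The scene view shows the board above the stand, picture to the front, spanning about (183,475) to (340,590). Next I'll measure its offset in the hand and the robot-to-camera bias from the uncovered file slot.

```bash
cat > m2.py <<'E'
from meas import *
a=cv2.imread("pics/t2.png"); s=cv2.imread("pics/s3.png")
D=(5,150,50);E=(15,255,90)
h=cv2.cvtColor(a,cv2.COLOR_BGR2HSV)
def line(n,img,cols,rng,z,lo=50,hi=90):
    # sub-pixel centre of dark slot stripe per column (weighted by darkness)
    P=[]
    for u,(v0,v1) in zip(cols,rng):
        g=img[v0:v1,u].astype(float)[:,1]; w=np.clip(np.median(g)-8-g,0,None); P.append(ray(n,u,(w*np.arange(v0,v1)).sum()/w.sum(),z)[:2])
    return np.array(P)
# stand slot, columns between dowels
cols=list(range(268,286)); c=lambda u:int(round(186.7-(u-277)*.262))
P=line("top",a,cols,[(c(u)-6,c(u)+7) for u in cols],.014); k=np.polyfit(P[:,1],P[:,0],1); print("stand slot x at y=-.016:",np.polyval(k,-.016),"yaw",-np.degrees(np.arctan(k[0])), "res",np.std(P[:,0]-np.polyval(k,P[:,1])))
cols=list(range(184,192)); print([a[184:196,u,1].tolist() for u in(185,188,191)])
# board in scene
u,v=up("scene",(245,150,305,190),(0,150,60),(6,255,255),None,s,close=0)
m=np.stack([u,v],1).astype(np.float32); hull=cv2.convexHull(m); q=cv2.approxPolyDP(hull,2.0,True)[:,0]; print("quad",q.round(1).tolist())
psi=np.radians(15); ey=np.array([-np.sin(psi),np.cos(psi),0]); ex=np.array([np.cos(psi),np.sin(psi),0]); tcp=np.array([.5330,-.0140,.19])
C,f,T=cam("scene")
for p in q:
    d=T[:3,:3]@np.array([(p[0]-C["cx"])/f,-(p[1]-C["cy"])/f,-1]); o=T[:3,3]; w=o+d*(((tcp-ex*.004)-o)@ex)/(d@ex); print(p.round(1),"along y",round((w-tcp)@ey,4),"z",round(w[2],4))
E
python3 m2.py
```

```text
stand slot x at y=-.016: 0.5328650007170987 yaw 14.667970404969015 res 0.0006199240351733585
[[107, 60, 0, 0, 43, 51, 46, 113, 105, 99, 108, 111], [103, 95, 100, 98, 42, 47, 47, 97, 107, 101, 104, 111], [105, 100, 98, 117, 86, 51, 59, 83, 92, 64, 54, 50]]
quad [[280.0, 157.3000030517578], [294.70001220703125, 160.1999969482422], [292.70001220703125, 183.5]]
[280.  157.3] along y -0.0169 z 0.2356
[294.7 160.2] along y -0.0671 z 0.2342
[292.7 183.5] along y -0.0646 z 0.1286
```

```bash
cat > m3.py <<'E'
from meas import *
s=cv2.imread("pics/s3.png")
p=ray("top",186.5,189.0,.014); print("file slot seen",p.round(4),"tcp-line x there",.5273+(p[1]-.3133)*np.tan(np.radians(6.75)))
m=mask(s,(0,130,50),(7,255,255),(245,150,305,195)); m|=mask(s,(172,130,50),(180,255,255),(245,150,305,195))
psi=np.radians(15); ey=np.array([-np.sin(psi),np.cos(psi),0]); ex=np.array([np.cos(psi),np.sin(psi),0]); tcp=np.array([.5330,-.0140,.19]); C,f,T=cam("scene")
for v in(166,170,174,178):
    u=np.nonzero(m[v])[0]; l,r=u.min(),u.max(); out=[]
    for x in(l-.5,r+.5):
        d=T[:3,:3]@np.array([(x-C["cx"])/f,-(v-C["cy"])/f,-1]); o=T[:3,3]; w=o+d*(((tcp-ex*.004)-o)@ex)/(d@ex); out.append(round((w-tcp)@ey,4))
    print(v,l,r,out)
E
python3 m3.py
```

```text
file slot seen [0.5215 0.2628 0.014 ] tcp-line x there 0.5213285609302301
166 256 294 [np.float64(0.0697), np.float64(-0.0677)]
170 256 293 [np.float64(0.0702), np.float64(-0.065)]
174 256 293 [np.float64(0.0706), np.float64(-0.0657)]
178 262 293 [np.float64(0.0487), np.float64(-0.0665)]
```

```bash
python3 -m jog '[[-0.0035,-0.0007,0.01,0,0,0.003,0],[0,0,0.015,0,0,0,0],[0,0,0.015,0,0,0,0],[0,0,0.01,0,0,0,0],[0,0,0.006,0,0,0,0],[0,0,0.006,0,0,0,0],[0,0,0.004,0,0,0,0],[0,0,0.004,0,0,0,0],[0,0,0,0,0,0,0],[0,0,0,0,0,0,0]]'
python3 -c "
from h import *
b=env.read_camera('scene')
cv2.imwrite('pics/ins.png',cv2.resize(b[140:220,235:325],None,fx=7,fy=7,interpolation=2))
goto(.5334,-.0179,.08,105)"
```

```text
time_s: 7.1
tool_pos: [0.534, -0.0189, 0.1207]
tool_rot: [180.0, 0.0, 104.8]
force: [0.9, -0.1, -0.8]
grip_width: 0.0077
grasp_force: 20.0
pos [ 0.5342 -0.0189  0.1209] rot [1.7995e+02 1.0000e-02 1.0484e+02] t 7.15  turn(tool rad) [ 0.0009  0.0001 -0.0028] then shift(tool) [ 0.0012 -0.0005  0.0409] F [ 1.   0.6 -0.4] grip 0.0078 20.0
```

View pics/ins.png

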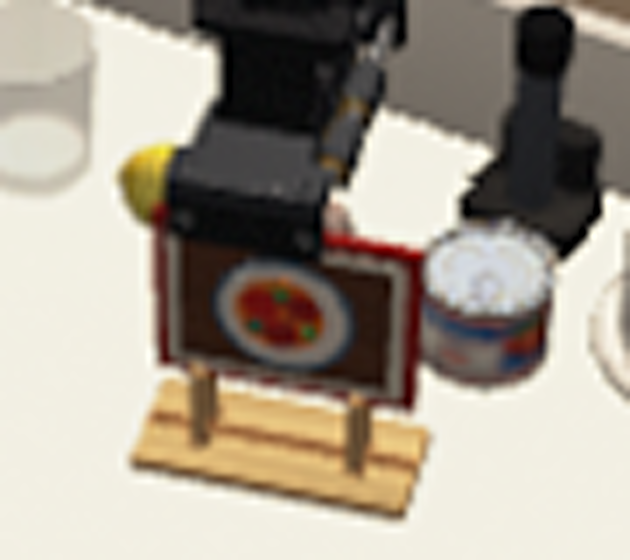

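The board's lower edge is now behind the front dowels at (203,400) and (357,430). It is entering the slot with no contact force, so I'll keep going down.

```bash
python3 -m jog '[[0,0,0.005,0,0,0,0],[0,0,0.005,0,0,0,0],[0,0,0.005,0,0,0,0],[0,0,0.005,0,0,0,0],[0,0,0.005,0,0,0,0],[0,0,0.005,0,0,0,0],[0,0,0.005,0,0,0,0],[0,0,0.003,0,0,0,0],[0,0,0.001,0,0,0,0],[0,0,0,0,0,0,0],[0,0,0,0,0,0,0]]'
python3 -m jog '[[0,0,0.001,0,0,0,0],[0,0,0.001,0,0,0,0],[0,0,0,0,0,0,0]]'
```

```text
time_s: 8.07
tool_pos: [0.5339, -0.019, 0.0816]
tool_rot: [180.0, 0.0, 104.8]
force: [1.0, -0.6, -0.4]
grip_width: 0.0077
grasp_force: 20.0
time_s: 8.32
tool_pos: [0.5347, -0.0188, 0.0806]
tool_rot: [179.9, 0.0, 104.8]
force: [-0.1, 0.7, 4.4]
grip_width: 0.0075
grasp_force: 20.0
```

```bash
python3 -m jog '[[0,0,0,0,0,0,0.015],[0,0,0,0,0,0,0.03],[0,0,0,0,0,0,0.05],[0,0,0,0,0,0,0.05],[0,0,0,0,0,0,0.05],[0,0,0,0,0,0,0.05],[0,0,-0.01,0,0,0,0.05],[0,0,-0.025,0,0,0,0.05],[0,0,-0.03,0,0,0,0.05],[0,0,-0.03,0,0,0,0.05],[0,0,-0.025,0,0,0,0.05],[0,0,0,0,0,0,0.05]]'
cat > m4.py <<'E'
from meas import *
I=cv2.imread("pics/top0.png")
x0,y0,x1,y1=360,200,415,245;K=8
im=cv2.resize(I[y0:y1,x0:x1],None,fx=K,fy=K,interpolation=2); m=cv2.inRange(cv2.cvtColor(im,cv2.COLOR_BGR2HSV),(100,110,30),(125,255,255))
v,u=np.nonzero(m); P=np.array([ray("top",(a+.5)/K-.5+x0,(b+.5)/K-.5+y0,.026)[:2] for a,b in zip(u,v)])
for th in range(66,82,2):
    t=np.radians(th); d=np.array([np.cos(t),np.sin(t)]); n=np.array([-d[1],d[0]]); s=P@d; w=P@n
    s0=s.max()-.060  # pin
    q=lambda a,b:w[(s-s0>a)&(s-s0<b)]
    j=q(.040,.055); hd=q(-.040,-.030)
    print(th,"len",round(np.ptp(s),4),"jaw mid",round((j.min()+j.max())/2,4),"hnd mid",round((hd.min()+hd.max())/2,4),"widths",round(np.ptp(j),4),round(np.ptp(hd),4),"pin",(s0*d+(j.min()+j.max()+hd.min()+hd.max())/4*n).round(4))
E
python3 m4.py
```

```text
time_s: 9.32
tool_pos: [0.5373, -0.0191, 0.206]
tool_rot: [179.4, 0.1, 104.8]
force: [0.3, -1.1, 0.0]
grip_width: 0.0495
grasp_force: 0.0
66 len 0.1124 jaw mid -0.5358 hnd mid -0.5484 widths 0.0231 0.0451 pin [ 0.4362 -0.353 ]
68 len 0.1121 jaw mid -0.5321 hnd mid -0.5413 widths 0.0228 0.0455 pin [ 0.4362 -0.353 ]
70 len 0.1117 jaw mid -0.5278 hnd mid -0.5335 widths 0.0224 0.0453 pin [ 0.4363 -0.353 ]
72 len 0.1111 jaw mid -0.5229 hnd mid -0.5253 widths 0.0219 0.0451 pin [ 0.4363 -0.353 ]
74 len 0.1104 jaw mid -0.517 hnd mid -0.5164 widths 0.0221 0.045 pin [ 0.4362 -0.3531]
76 len 0.1108 jaw mid -0.5106 hnd mid -0.507 widths 0.0225 0.045 pin [ 0.4363 -0.3533]
78 len 0.1116 jaw mid -0.5037 hnd mid -0.4971 widths 0.0228 0.045 pin [ 0.4365 -0.3532]
80 len 0.1123 jaw mid -0.4959 hnd mid -0.4866 widths 0.0234 0.045 pin [ 0.4366 -0.3531]
```

```bash
python3 -c "
from h import *
for u,v,z in((333,122,0.01),(335,147,0.01),(315,140,.01),(350,140,.01),(352,100,.28),(345,117,.28),(335,110,.28),(404,160,0),(430,168,.1)): print(u,v,z,ray('top',u,v,z).round(3))
a=env.read_camera('scene');cv2.imwrite('pics/s4.png',a)
goto(.4262,-.3876,.2,73.7)"
```

```text
333 122 0.01 [ 0.74  -0.192  0.01 ]
335 147 0.01 [ 0.66  -0.198  0.01 ]
315 140 0.01 [ 0.681 -0.136  0.01 ]
350 140 0.01 [ 0.683 -0.245  0.01 ]
352 100 0.28 [ 0.732 -0.195  0.28 ]
345 117 0.28 [ 0.688 -0.177  0.28 ]
335 110 0.28 [ 0.706 -0.152  0.28 ]
404 160 0 [ 0.623 -0.417  0.   ]
430 168 0.1 [ 0.586 -0.459  0.1  ]
pos [ 0.536  -0.019   0.2032] rot [1.7961e+02 3.0000e-02 1.0483e+02] t 9.3667  turn(tool rad) [ 0.0067 -0.0013  0.5434] then shift(tool) [-0.3846 -0.0019  0.0032] F [-0.2  0.5  0.4] grip 0.0499 0.0
```

```bash
python3 -m jog '[[0,0,0,0,0,0.1087,0.06],[0,0,0,0,0,0.1087,0.06],[0,0,0,0,0,0.1087,0.07],[0,0,0,0,0,0.1087,0.07],[0,0,0,0,0,0.1087,0.07],[-0.02,0,0,0,0,0,0.07],[-0.03,0,0,0,0,0,0.07],[-0.03,0,0,0,0,0,0.07],[-0.03,0,0,0,0,0,0.07],[-0.03,0,0,0,0,0,0.07],[-0.03,0,0,0,0,0,0.07],[-0.03,0,0,0,0,0,0.07]]'
python3 -m jog '[[-0.03,0,0,0,0,0,0.07],[-0.03,0,0,0,0,0,0.07],[-0.03,0,0,0,0,0,0.07],[-0.03,0,0,0,0,0,0.07],[-0.03,0,0,0,0,0,0.07],[-0.025,0,0,0,0,0,0.07],[-0.01,0,0,0,0,0,0.07],[0,0,0,0,0,0,0.07],[0,0,0,0,0,0,0.07]]'
python3 -c "
from h import *
goto(.4262,-.3876,.1,73.7)
a=env.read_camera('scene');cv2.imwrite('pics/s4.png',a)
b=env.read_camera('top');cv2.imwrite('pics/t4.png',b)
from meas import *
rep('red top',up('top',(235,150,320,215),(0,150,60),(6,255,255),.124,b,close=13))
o=np.vstack([cv2.resize(b[140:215,230:330],None,fx=5,fy=5,interpolation=2)[:,:400],cv2.resize(a[155:215,240:320],None,fx=5,fy=5,interpolation=2)[:225]])
o=np.hstack([o,cv2.resize(a[200:320,300:380],(400,600),interpolation=2)]);cv2.imwrite('pics/chk.png',o)"
```

```text
time_s: 10.37
tool_pos: [0.4763, -0.2119, 0.1987]
tool_rot: [-179.9, -0.0, 73.7]
force: [0.6, -0.8, -0.6]
grip_width: 0.0704
grasp_force: 0.0
time_s: 11.12
tool_pos: [0.4257, -0.3875, 0.1987]
tool_rot: [-179.9, -0.1, 73.7]
force: [-0.2, 0.4, -0.1]
grip_width: 0.0704
grasp_force: 0.0
pos [ 0.4257 -0.3875  0.1987] rot [-1.7992e+02 -7.0000e-02  7.3670e+01] t 11.1167  turn(tool rad) [-0.0013 -0.0012 -0.0005] then shift(tool) [0.     0.0005 0.0987] F [-0.2  0.4 -0.1] grip 0.0704 0.0
red top mean [ 0.5331 -0.0171] rect [ 0.53   -0.0188] [0.0146 0.1381] yaw(rect) 14.93 yaw(pca y) 14.93 ends [ 0.5511 -0.0847] [0.5155 0.0488]
```

View pics/chk.png

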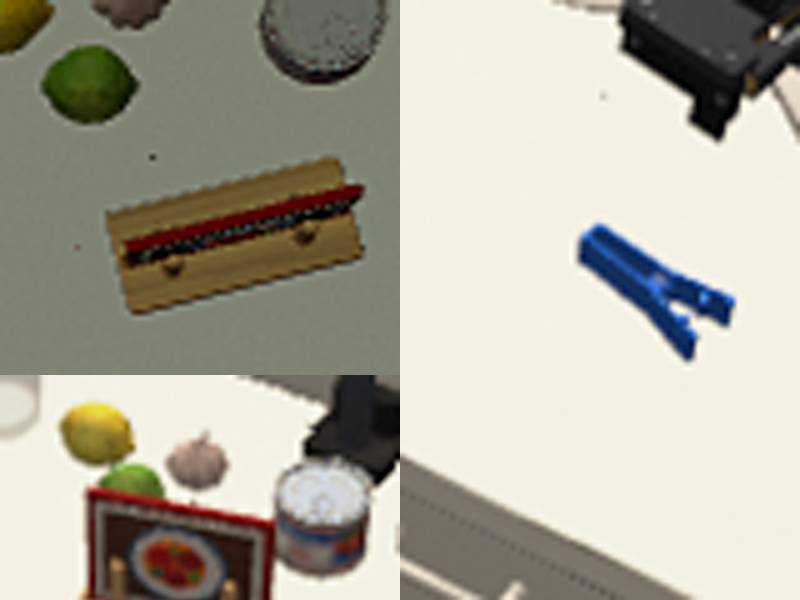

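The board stands centred in the stand with its picture to the front, its top edge running from (125,245) to (362,190) in the crop. The clip's handles open toward (715,330), below the gripper. Now down to the clip.

```bash
python3 -m jog '[[0,0.0005,0.02,0,0,0,0.07],[0,0,0.03,0,0,0,0.07],[0,0,0.03,0,0,0,0.07],[0,0,0.03,0,0,0,0.07],[0,0,0.03,0,0,0,0.07],[0,0,0.02,0,0,0,0.07],[0,0,0.015,0,0,0,0.07],[0,0,0.01,0,0,0,0.07],[0,0,0.005,0,0,0,0.07],[0,0,0.003,0,0,0,0.07],[0,0,0,0,0,0,0.07],[0,0,0,0,0,0,0.07]]' 30
python3 -c "
from h import *
goto(.4262,-.3876,.005,73.7)
a=env.read_camera('scene');cv2.imwrite('pics/clipdown.png',cv2.resize(a[190:290,290:410],None,fx=5,fy=5,interpolation=2))"
```

```text
time_s: 12.22
tool_pos: [0.427, -0.3888, 0.0073]
tool_rot: [179.9, 0.0, 73.7]
force: [-0.2, 0.3, -0.2]
grip_width: 0.0694
grasp_force: 0.0
pos [ 0.427  -0.3888  0.0073] rot [1.7991e+02 1.0000e-02 7.3720e+01] t 12.2167  turn(tool rad) [0.0016 0.0001 0.0004] then shift(tool) [ 0.0009 -0.0011  0.0023] F [-0.2  0.3 -0.2] grip 0.0694 0.0
```

View pics/clipdown.png

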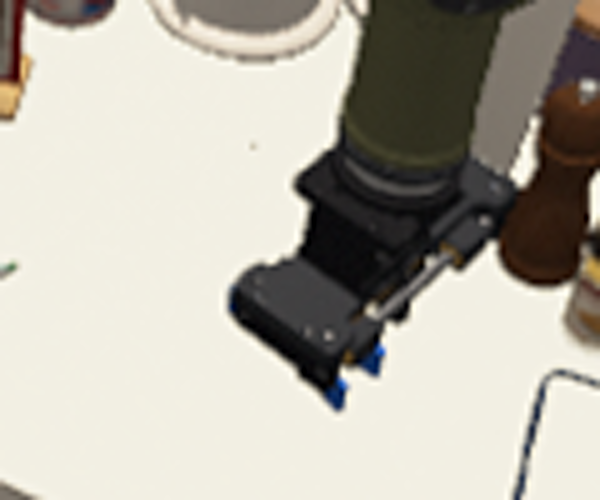

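The fingers straddle the handles, whose blue ends show at (340,395) and (375,360). Now to squeeze.

```bash
python3 -m jog '[[0,0,0.002,0,0,0,0.06],[0,0,0,0,0,0,0.05],[0,0,0,0,0,0,0.04],[0,0,0,0,0,0,0.03],[0,0,0,0,0,0,0.02],[0,0,0,0,0,0,0.01],[0,0,0,0,0,0,0],[0,0,0,0,0,0,0],[0,0,0,0,0,0,0],[0,0,0,0,0,0,0]]' 30
python3 -m jog '[[0,0,-0.01,0,0,0,0],[0,0,-0.015,0,0,0,0],[0,0,-0.02,0,0,0,0],[0,0,-0.03,0,0,0,0],[0,0,-0.03,0,0,0,0],[0,0,-0.03,0,0,0,0],[0,0,-0.02,0,0,0,0],[0,0,-0.02,0,0,0,0],[0,0,0,0,0,0,0],[0,0,0,0,0,0,0]]'
python3 -c "
from h import *
goto(.50,-.165,.18,104.9)
b=env.read_camera('top');cv2.imwrite('pics/t5.png',b);a=env.read_camera('scene');cv2.imwrite('pics/s5.png',a)
cv2.imwrite('pics/cliplift.png',np.vstack([cv2.resize(b[180:240,340:440],None,fx=5,fy=5,interpolation=2),cv2.resize(a[190:250,290:390],None,fx=5,fy=5,interpolation=2)]))"
```

```text
time_s: 13.1
tool_pos: [0.4262, -0.3886, 0.0044]
tool_rot: [180.0, -0.0, 73.7]
force: [0.7, -0.3, -0.6]
grip_width: 0.011
grasp_force: 0.0
time_s: 13.93
tool_pos: [0.4267, -0.3892, 0.181]
tool_rot: [179.8, 0.0, 73.7]
force: [0.7, 0.0, -0.9]
grip_width: 0.0006
grasp_force: 0.0
pos [ 0.4267 -0.3892  0.181 ] rot [1.7983e+02 2.0000e-02 7.3690e+01] t 13.9333  turn(tool rad) [ 0.0028  0.0011 -0.5447] then shift(tool) [0.1978 0.1285 0.001 ] F [ 0.7  0.  -0.9] grip 0.0006 0.0
```

View pics/cliplift.png

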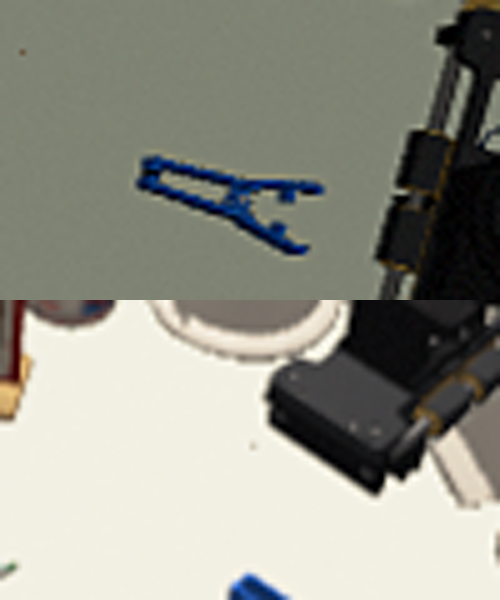

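The clip hasn't moved (top crop: jaws at (145,170), handle ends at (320,188) and (305,250)), and the fingers closed on nothing. I'll triangulate the handle ends from both views to find out why.

Run:
```python
from meas import *
o=env.get_obs(); print(o["tool_pos"],o["tool_rot"])
for n in("top","scene"):
    print(n,"tcp low",proj(n,[.427,-.389,.007]).round(1),"pin",proj(n,[.4357,-.355,.014]).round(1),"hend",proj(n,[.4228,-.399,.028]).round(1), "now tcp",proj(n,o["tool_pos"]).round(1))
for f in("0","5"):
  for n,b,p in(("top",(350,195,430,245),"t"),("scene",(325,230,385,290),"s")):
    I=cv2.imread("pics/%s%s.png"%({"0":n,"5":p}[f],f)); m=mask(I,(100,110,30),(125,255,255),b); v,u=np.nonzero(m); print(f,n,"umin",u.min(),v[u==u.min()],"umax",u.max(),v[u==u.max()],"vmin",v.min(),u[v==v.min()],"vmax",v.max(),u[v==v.max()],len(u))
```

```text
[ 0.42576825 -0.38812963  0.17882944] [-1.79946750e+02 -3.81515758e-02  7.36971846e+01]
top tcp low [396.4 222.4] pin [386.  219.5] hend [401.8 223.9] now tcp [416.  222.9]
scene tcp low [359.  265.3] pin [350.5 257.8] hend [362.4 263.5] now tcp [367.3 230.4]
0 top umin 368 [215 216 217] umax 404 [217 218] vmin 211 [371] vmax 230 [397 398 399 400] 166
0 scene umin 336 [247 249 250 251] umax 366 [260] vmin 245 [339 340] vmax 271 [357] 289
5 top umin 368 [215 216 217] umax 404 [217 218] vmin 211 [371] vmax 230 [397 398 399 400] 164
5 scene umin 336 [247 249 250 251] umax 366 [260] vmin 245 [339 340] vmax 271 [357] 289
```

```bash
python3 -m jog '[[0,0,0,0,0,0,0.07],[0,0,0,0,0,0,0.07],[0,0,0,0,0,0,0.07],[0,0,0,0,0,0,0.07],[0,0,0,0,0,0,0.07],[0,0,0,0,0,0,0.07],[0,0,0,0,0,0,0.07],[0,0,0,0,0,0,0.07],[0,0,0.03,0,0,0,0.07],[0,0,0.03,0,0,0,0.07],[0,0,0.03,0,0,0,0.07],[0,0,0.03,0,0,0,0.07]]'
python3 -m jog '[[0,0,0.03,0,0,0,0.07],[0,0,0.02,0,0,0,0.065],[0,0,0.005,0,0,0,0.06],[0,0,0,0,0,0,0.055],[0,0,0,0,0,0,0.05],[0,0,0,0,0,0,0.05]]'
python3 -m jog '[[0,0,0,0,0,0,0.046],[0,0,0,0,0,0,0.044],[0,0,0,0,0,0,0.044]]'
python3 -m jog '[[0,0,0,0,0,0,0.04],[0,0,0,0,0,0,0.04]]'
python3 -m jog '[[0,0,0,0,0,0,0.036],[0,0,0,0,0,0,0.036]]'
python3 - <<'E'
from meas import *
a=env.read_camera("scene");b=env.read_camera("top");cv2.imwrite("pics/s6.png",a);cv2.imwrite("pics/t6.png",b)
for n,I,bx in(("top",b,(350,195,430,245)),("scene",a,(325,230,385,290))):
    m=mask(I,(100,110,30),(125,255,255),bx); v,u=np.nonzero(m); print(n,len(u),u.min(),u.max(),v.min(),v.max())
print(np.array([[int(a[v,u].max()) for u in range(334,386,2)] for v in range(240,282,2)]))
E
```

```text
time_s: 15.03
tool_pos: [0.4265, -0.3886, 0.0585]
tool_rot: [179.9, -0.0, 73.7]
force: [-0.4, 1.0, 0.4]
grip_width: 0.0681
grasp_force: 0.0
time_s: 15.53
tool_pos: [0.4274, -0.3897, 0.0062]
tool_rot: [179.8, 0.0, 73.7]
force: [0.7, -0.1, 0.8]
grip_width: 0.052
grasp_force: 0.0
time_s: 15.78
tool_pos: [0.4269, -0.3889, 0.0054]
tool_rot: [179.9, 0.0, 73.7]
force: [-0.2, 0.8, 0.2]
grip_width: 0.0449
grasp_force: 0.0
time_s: 15.95
tool_pos: [0.4264, -0.3886, 0.0047]
tool_rot: [180.0, -0.0, 73.7]
force: [-0.6, -0.0, -0.4]
grip_width: 0.0413
grasp_force: 0.0
time_s: 16.12
tool_pos: [0.4262, -0.3886, 0.0045]
tool_rot: [180.0, -0.0, 73.7]
force: [-0.2, -0.2, 0.9]
grip_width: 0.0373
grasp_force: 0.0
top 144 368 402 211 227
scene 40 336 366 251 271
[[242 242 242 242 242 243 244 145   5  11  12  11  13  15  13  12  19  16
   11  14  24  52  64  64  59 116]
 [242 242 244 237 238 243  83  68  31  11  12  13  12  13  15  16  43  21
   21  33  33  95  63  59  17 234]
 [242 245 239  89  57  74  64  67  68  52  15  11  11  13  11  12  30  24
   40 119  89 114  55  13 178 247]
 [244 197  75  84  64  6
[... 1238 characters left out ...]
42 242 242
  243 242 242 242 242 242 242 242]
 [242 242 242 243 242 242 242 242 242 244 228 101 108 247 242 242 242 242
  242 242 242 242 242 242 242 242]
 [242 242 242 242 242 242 242 242 242 242 245 225 213 244 242 242 242 242
  242 242 242 242 242 242 242 242]
 [242 242 242 242 242 242 242 242 242 242 242 243 243 242 242 242 242 242
  242 242 242 242 242 243 242 242]
 [242 242 242 242 242 242 242 242 242 242 242 242 242 242 242 242 242 242
  242 242 242 242 242 242 242 242]
 [242 242 242 242 242 242 242 242 242 242 242 242 243 242 242 242 242 243
  242 242 242 242 243 242 242 242]
 [242 242 242 242 242 242 242 242 242 242 242 242 242 242 243 242 242 242
  242 242 242 242 242 242 242 242]]
```

Run:
```python
from meas import *
b=cv2.imread("pics/t6.png");a=cv2.imread("pics/s6.png")
t=np.array([.4262,-.3886,0]); d=np.array([np.cos(np.radians(73.7)),np.sin(np.radians(73.7)),0]); n=np.array([d[1],-d[0],0])
for z in(.005,.03,.075,.11):
  for k in(.0375,.0095,-.0095,-.0375): print(z,k,"top",proj("top",t+k*d+[0,0,z]).round(1),"finger near scene",proj("scene",t+k*d-.025*n+[0,0,z]).round(1),"far",proj("scene",t+k*d+.025*n+[0,0,z]).round(1))
print("top rows (v), cols 384..430")
for v in range(206,240,2): print(v,[int(b[v,u].max()) for u in range(384,432,2)])
```

```text
0.005 0.0375 top [384.4 219.1] finger near scene [344.7 263.2] far [354.3 254.8]
0.005 0.0095 top [393.1 221.8] finger near scene [351.5 268.3] far [361.1 259.8]
0.005 -0.0095 top [399.  223.6] finger near scene [356.2 271.9] far [365.8 263.2]
0.005 -0.0375 top [407.7 226.3] finger near scene [363.3 277.2] far [372.8 268.3]
0.03 0.0375 top [386.8 219.1] finger near scene [345.7 258.5] far [355.4 250.1]
0.03 0.0095 top [395.6 221.8] finger near scene [352.6 263.7] far [362.3 255. ]
0.03 -0.0095 top [401.6 223.6] finger near scene [357.4 267.2] far [367.  258.5]
0.03 -0.0375 top [410.5 226.3] finger near scene [364.5 272.5] far [374.2 263.6]
0.075 0.0375 top [391.2 219. ] finger near scene [347.5 249.7] far [357.4 241.3]
0.075 0.0095 top [400.4 221.8] finger near scene [354.6 254.9] far [364.5 246.3]
0.075 -0.0095 top [406.6 223.7] finger near scene [359.5 258.5] far [369.4 249.7]
0.075 -0.0375 top [415.8 226.5] finger near scene [366.9 263.8] far [376.7 254.9]
0.11 0.0375 top [394.9 218.9] finger near scene [349.  242.6] far [359.1 234.1]
0.11 0.0095 top [404.3 221.8] finger near scen
[... 1298 characters left out ...]
1, 157, 35, 72, 105, 66, 43, 157, 6, 4, 12, 16, 7, 32, 27, 27, 37, 45, 38, 41, 45, 49, 48]
228 [137, 137, 137, 145, 132, 7, 23, 76, 94, 0, 7, 14, 4, 9, 20, 38, 18, 18, 27, 42, 44, 49, 51, 52]
230 [137, 136, 136, 141, 63, 18, 25, 24, 14, 4, 8, 11, 4, 14, 14, 53, 20, 27, 42, 46, 44, 51, 52, 55]
232 [137, 136, 136, 143, 33, 19, 29, 26, 15, 4, 13, 14, 10, 9, 10, 21, 30, 42, 44, 46, 49, 52, 50, 54]
234 [136, 134, 136, 150, 2, 28, 26, 23, 11, 6, 12, 14, 14, 9, 11, 29, 41, 47, 45, 51, 51, 50, 54, 52]
236 [137, 137, 136, 110, 4, 25, 25, 15, 7, 12, 6, 10, 8, 18, 24, 44, 46, 49, 51, 52, 52, 53, 54, 55]
238 [137, 135, 136, 141, 99, 70, 31, 8, 7, 0, 0, 14, 11, 29, 43, 43, 47, 52, 53, 52, 54, 55, 54, 55]
```

Run:
```python
import cv2
for f in("s4","s6"):
    a=cv2.imread(f"pics/{f}.png"); print(f)
    for v in range(252,274):
        print(v,' '.join('B' if (p[0]>p[2]*2+20) else ('#' if p.max()<70 else ('g' if p.max()<130 else ('+' if p.max()<200 else '.'))) for p in a[v,335:380].astype(int)))
b=cv2.imread("pics/t6.png")
for v in range(206,240):
    print(v,''.join('B' if (p[0]>p[2]*1.6+12) else ('#' if p.max()<70 else ('g' if p.max()<125 else '.')) for p in b[v,364:432].astype(int)))
```

```text
s4
252 + g B B B B B B B B B B B B B B + . . . . . . . . . . . . . . . . . . . . . . . . . . . .
253 . . + g B B B B B B B B B B B B B B . . . . . . . . . . . . . . . . . . . . . . . . . . .
254 . . . + g B B B B B B B B B B B g g B . . . . . . . . . . . . . . . . . . . . . . . . . .
255 . . . . + g B B B B B B B B B B + + B B B B . . . . . . . . . . . . . . . . . . . . . . .
256 . . . . . . + B B B B B B B B B + + B B B B B B . . . . . . . . . . . . . . . . . . . . .
257 . . . . . . . + g B B B B B B B B B B B B B B B B B + . . . . . . . . . . . . . . . . . .
258 . . . . . . . . + g B B B B B B B B B B B B B B B B B B B . . . . . . . . . . . . . . . .
259 . . . . . . . . . + g B B B B B B B B B B B B B B B B B B B B . . . . . . . . . . . . . .
260 . . . . . . . . . . . + B B B B B B B + + g B B B B B B B B B B . . . . . . . . . . . . .
261 . . . . . . . . . . . . + g B B B B B . . . + g B B B B B B B + . . . . . . . . . . . . .
262 . . . . . . . . . . . . . + g B B B B + . . . + g B B B B B B + . . . . . . . . . . . . .
263 . . . . . . . . . . . . . . + g B B B B B B . . + + + g B B
[... 4823 characters left out ...]
...########################################
231 ............................########################################
232 ...........................g########################################
233 ...........................g########################################
234 ...........................#########################################
235 ...........................#########################################
236 ..........................g#########################################
237 ...........................g########################################
238 ............................g#gg####################################
239 ............................g###gg##################################
```

The pixel maps suggest the fingertips sit about 15–20 mm higher than I assumed, so the fingers passed over the clip. I'll open and probe downward gently for the worktop.

```bash
python3 -m jog '[[0,0,0,0,0,0,0.05],[0,0,0,0,0,0,0.06],[0,0,0,0,0,0,0.06],[0,0,0,0,0,0,0.06],[0,0,0.001,0,0,0,0.06],[0,0,0.001,0,0,0,0.06],[0,0,0,0,0,0,0.06]]'
python3 -m jog '[[0,0,0.001,0,0,0,0.06],[0,0,0.001,0,0,0,0.06],[0,0,0,0,0,0,0.06]]'
python3 -m jog '[[0,0,0.001,0,0,0,0.06],[0,0,0.001,0,0,0,0.06],[0,0,0,0,0,0,0.06]]'
```

```text
time_s: 16.8
tool_pos: [0.426, -0.3884, 0.0022]
tool_rot: [-180.0, -0.0, 73.7]
force: [-0.4, -0.6, -0.7]
grip_width: 0.0597
grasp_force: 0.0
time_s: 17.05
tool_pos: [0.426, -0.3885, 0.0002]
tool_rot: [-180.0, -0.0, 73.7]
force: [-0.2, 0.4, 0.1]
grip_width: 0.0601
grasp_force: 0.0
time_s: 17.3
tool_pos: [0.4261, -0.3884, -0.0018]
tool_rot: [-180.0, -0.0, 73.7]
force: [0.1, -0.4, 0.0]
grip_width: 0.0599
grasp_force: 0.0
```

```bash
python3 -m jog '[[0,0,0.001,0,0,0,0.06],[0,0,0.001,0,0,0,0.06],[0,0,0.001,0,0,0,0.06],[0,0,0,0,0,0,0.06]]'
python3 -m jog '[[0,0,0.001,0,0,0,0.06],[0,0,0.001,0,0,0,0.06],[0,0,0,0,0,0,0.06]]'
python3 -m jog '[[0,0,0.001,0,0,0,0.06],[0,0,0.001,0,0,0,0.06],[0,0,0,0,0,0,0.06]]'
```

```text
time_s: 17.63
tool_pos: [0.4261, -0.3884, -0.0048]
tool_rot: [-180.0, -0.0, 73.7]
force: [0.7, 0.5, 0.1]
grip_width: 0.0601
grasp_force: 0.0
time_s: 17.88
tool_pos: [0.4261, -0.3885, -0.0068]
tool_rot: [-180.0, -0.0, 73.7]
force: [-1.0, 0.1, -0.8]
grip_width: 0.0599
grasp_force: 0.0
time_s: 18.13
tool_pos: [0.4261, -0.3885, -0.0088]
tool_rot: [-180.0, -0.0, 73.7]
force: [0.2, -0.4, 0.7]
grip_width: 0.06
grasp_force: 0.0
```

```bash
python3 -m jog '[[0,0,0,0,0,0,0.05],[0,0,0,0,0,0,0.045],[0,0,0,0,0,0,0.042],[0,0,0,0,0,0,0.042],[0,0,0,0,0,0,0.038],[0,0,0,0,0,0,0.038]]' 4
python3 -m jog '[[0,0,0,0,0,0,0.034],[0,0,0,0,0,0,0.034],[0,0,0,0,0,0,0.034]]'
python3 - <<'E'
from h import *
a=env.read_camera("scene");b=env.read_camera("top");cv2.imwrite("pics/s7.png",a);cv2.imwrite("pics/t7.png",b)
for v in range(254,276):
    print(v,''.join('B' if (p[0]>p[2]*2+20) else ('#' if p.max()<70 else ('g' if p.max()<130 else ('+' if p.max()<200 else '.'))) for p in a[v,335:380].astype(int)))
E
```

```text
time_s: 18.63
tool_pos: [0.4263, -0.3887, -0.0085]
tool_rot: [180.0, 0.0, 73.7]
force: [0.4, -0.6, -0.0]
grip_width: 0.0444
grasp_force: 4.0
time_s: 18.88
tool_pos: [0.4263, -0.3887, -0.0085]
tool_rot: [180.0, 0.0, 73.7]
force: [0.7, -0.4, -0.1]
grip_width: 0.0443
grasp_force: 4.0
254 +g##############################ggg+.........
255 .g#############################g##...........
256 +g########################g#######...........
257 .g#######################g#######g...........
258 ..g#####################g########+...........
259 ...+g##########g#########g######g............
260 ....+g#########gg##g#####gg####g.............
261 ......g############gg####gg####+.............
262 .......+g#################g###B..............
263 ........+g###############g##BBB..............
264 ..........g############g++gggB+..............
265 ...........+###########+....+g+..............
266 ............+g#########......................
267 ..............g#######BB.....................
268 ...............+######Bg.....................
269 ................+g####B+.....................
270 ..................g##BB......................
271 ...................+ggB......................
272 .....................++......................
273 .............................................
274 .............................................
275 .............................................
```

Contact at 44 mm with 4 N, so the tips now just reach the clip. I'll reopen and keep probing for the worktop.

```bash
python3 -m jog '[[0,0,0,0,0,0,0.055],[0,0,0,0,0,0,0.06],[0,0,0,0,0,0,0.06],[0,0,0.002,0,0,0,0.06],[0,0,0.002,0,0,0,0.06],[0,0,0.001,0,0,0,0.06],[0,0,0,0,0,0,0.06]]' 30
python3 -m jog '[[0,0,0.002,0,0,0,0.06],[0,0,0.001,0,0,0,0.06],[0,0,0,0,0,0,0.06]]'
python3 -m jog '[[0,0,0.001,0,0,0,0.06],[0,0,0.001,0,0,0,0.06],[0,0,0,0,0,0,0.06]]'
python3 -m jog '[[0,0,0.001,0,0,0,0.06],[0,0,0.001,0,0,0,0.06],[0,0,0,0,0,0,0.06]]'
```

```text
time_s: 19.57
tool_pos: [0.4259, -0.3883, -0.014]
tool_rot: [-180.0, -0.0, 73.7]
force: [0.0, 0.6, 0.1]
grip_width: 0.0599
grasp_force: 0.0
time_s: 19.82
tool_pos: [0.4261, -0.3884, -0.0169]
tool_rot: [-180.0, -0.0, 73.7]
force: [-0.2, -0.1, -0.2]
grip_width: 0.06
grasp_force: 0.0
time_s: 20.07
tool_pos: [0.4261, -0.3885, -0.0187]
tool_rot: [-180.0, -0.0, 73.7]
force: [0.5, 0.5, -0.2]
grip_width: 0.06
grasp_force: 0.0
time_s: 20.32
tool_pos: [0.4261, -0.3885, -0.0207]
tool_rot: [-180.0, -0.0, 73.7]
force: [-0.2, -0.3, 0.0]
grip_width: 0.0603
grasp_force: 0.0
```

```bash
for i in 1; do python3 -m jog '[[0,0,0.001,0,0,0,0.06],[0,0,0.001,0,0,0,0.06],[0,0,0,0,0,0,0.06]]'; done
python3 -m jog '[[0,0,0.001,0,0,0,0.06],[0,0,0.001,0,0,0,0.06],[0,0,0,0,0,0,0.06]]'
python3 -m jog '[[0,0,0.001,0,0,0,0.06],[0,0,0.001,0,0,0,0.06],[0,0,0,0,0,0,0.06]]'
```

```text
time_s: 20.57
tool_pos: [0.4261, -0.3885, -0.0228]
tool_rot: [-180.0, -0.0, 73.7]
force: [0.8, -0.6, 0.8]
grip_width: 0.0601
grasp_force: 0.0
time_s: 20.82
tool_pos: [0.4261, -0.3884, -0.0248]
tool_rot: [-180.0, -0.0, 73.7]
force: [0.2, 0.7, -0.3]
grip_width: 0.06
grasp_force: 0.0
time_s: 21.07
tool_pos: [0.4261, -0.3885, -0.0268]
tool_rot: [-180.0, -0.0, 73.7]
force: [-0.2, -0.9, 0.7]
grip_width: 0.06
grasp_force: 0.0
```

```bash
python3 -m jog '[[0,0,-0.002,0,0,0,0.055],[0,0,0,0,0,0,0.05],[0,0,0,0,0,0,0.045],[0,0,0,0,0,0,0.04],[0,0,0,0,0,0,0.036],[0,0,0,0,0,0,0.036]]' 30
python3 -m jog '[[0,0,0,0,0,0,0.03],[0,0,0,0,0,0,0.025],[0,0,0,0,0,0,0.015],[0,0,0,0,0,0,0.01],[0,0,0,0,0,0,0.01]]'
python3 -m jog '[[0,0,0,0,0,0,0],[0,0,0,0,0,0,0],[0,0,0,0,0,0,0]]'
```

```text
time_s: 21.57
tool_pos: [0.4263, -0.3887, -0.0244]
tool_rot: [180.0, 0.0, 73.7]
force: [-0.1, -0.2, 0.7]
grip_width: 0.0381
grasp_force: 6.6
time_s: 21.98
tool_pos: [0.4264, -0.3888, -0.0244]
tool_rot: [180.0, 0.0, 73.7]
force: [0.5, -0.2, 1.5]
grip_width: 0.0254
grasp_force: 29.9
time_s: 22.23
tool_pos: [0.4264, -0.3887, -0.0244]
tool_rot: [180.0, 0.0, 73.7]
force: [0.7, -0.4, 1.9]
grip_width: 0.0254
grasp_force: 29.9
```

```bash
python3 -m jog '[[0,0,-0.01,0,0,0,0],[0,0,-0.02,0,0,0,0],[0,0,-0.03,0,0,0,0],[0,0,-0.03,0,0,0,0],[0,0,-0.03,0,0,0,0],[0,0,-0.03,0,0,0,0],[0,0,-0.03,0,0,0,0],[0,0,-0.02,0,0,0,0],[0,0,0,0,0,0,0],[0,0,0,0,0,0,0]]'
python3 - <<'E'
from h import *
a=env.read_camera("scene");b=env.read_camera("top");cv2.imwrite("pics/s8.png",a);cv2.imwrite("pics/t8.png",b)
for I,n in((a,"s"),(b,"t")):
    m=mask(I,(100,110,30),(125,255,255),(310,170,430,300)); v,u=np.nonzero(m); print(n,len(u),u.min(),u.max(),v.min(),v.max())
    for r in range(v.min()-1,min(v.max()+2,v.min()+45)): print(r,u.min()-2,''.join('B' if m[r,c] else ('#' if I[r,c].max()<70 else '.') for c in range(u.min()-2,u.max()+3)))
goto(.50,-.165,.175,104.9)
E
```

```text
time_s: 23.07
tool_pos: [0.4264, -0.3888, 0.1766]
tool_rot: [179.9, -0.0, 73.7]
force: [0.4, 1.2, -0.9]
grip_width: 0.0253
grasp_force: 29.9
s 69 341 429 200 298
199 339 ...................##################.################..#.......###########...#....#####.....
200 339 .........BBB......######################################........#######################......
201 339 ..........BBB....##############################..#######.......########################......
202 339 .........##.BB..##..####################################.......#######################.......
203 339 ............#.##......########################...######........#######################.......
204 339 ........###............#######################...######.......#######################........
205 339 ...B...##..#.............####################.....####........#####...###############........
206 339 ..BBB.#.#..#.........##.#.#################.......##..........##.......##############........
207 339 ..BBB####.##.........#####.###############....##..##.........##........#############.........
208 339 ..BBB####...
[... 4653 characters left out ...]
##
220 382 ..BBBBBBBBBBBB.........B#BBBB.......BB###BBB##
221 382 ...##BB#BBBBBBBBBBBBB..BBBBBB.......BB####B###
222 382 ...........####BBBBBBBBBBBBBBB.....#B####BB###
223 382 ..................##BB#BBBBBBBB....BB####..###
224 382 ..........................B##BBBB..BB###...###
225 382 ...........................###BBBBBBB###...###
226 382 ..............................######.#.#...###
227 382 .................................#######BB####
228 382 ................................##############
pos [ 0.4255 -0.3878  0.1743] rot [-1.7989e+02 -6.0000e-02  7.3700e+01] t 23.1667  turn(tool rad) [-0.0016 -0.0015 -0.5445] then shift(tool) [ 0.1961  0.1293 -0.0007] F [ 0.5  0.1 -0.7] grip 0.0255 29.9
```

Run:
```python
from h import *
for z in(.19,.2,.21,.22,.23,.24): p=ray("top",384,219.3,z); q=ray("top",388.5,206,z); print(z,p.round(4),proj("scene",p).round(1),"upper",q.round(4),proj("scene",q).round(1),"bottom of front tip",proj("scene",p-[0,0,.028]).round(1))
```

```text
0.19 [ 0.4342 -0.2986  0.19  ] [340.8 214.9] upper [ 0.47  -0.311  0.19 ] [349.1 209. ] bottom of front tip [339.7 221.1]
0.2 [ 0.4341 -0.2958  0.2   ] [340.3 212.3] upper [ 0.4695 -0.308   0.2   ] [348.6 206.5] bottom of front tip [339.2 218.6]
0.21 [ 0.434  -0.2929  0.21  ] [339.8 209.7] upper [ 0.4691 -0.3051  0.21  ] [348.1 203.9] bottom of front tip [338.7 216. ]
0.22 [ 0.4339 -0.2901  0.22  ] [339.3 207. ] upper [ 0.4687 -0.3021  0.22  ] [347.5 201.3] bottom of front tip [338.2 213.5]
0.23 [ 0.4338 -0.2872  0.23  ] [338.8 204.3] upper [ 0.4683 -0.2991  0.23  ] [347.  198.7] bottom of front tip [337.7 210.8]
0.24 [ 0.4337 -0.2844  0.24  ] [338.3 201.6] upper [ 0.4679 -0.2962  0.24  ] [346.5 196.1] bottom of front tip [337.2 208.2]
```

Clip held fully open (25.4 mm, 30 N), jaws gaping, with its underside about 23 mm above the reported TCP. Next I'll turn, carry it in from the front, and lower it over the board's right edge.

```bash
python3 -m jog '[[0,0,0,0,0,-0.06,0],[0,0,0,0,0,-0.1,0],[0,0,0,0,0,-0.11,0],[0,0,0,0,0,-0.11,0],[0,0,0,0,0,-0.1,0],[0,0,0,0,0,-0.06,0],[0.02,0,0,0,0,0,0],[0.03,0,0,0,0,0,0],[0.03,0,0,0,0,0,0],[0.03,0,0,0,0,0,0],[0.03,0,0,0,0,0,0],[0.03,0,0,0,0,0,0]]'
python3 -m jog '[[0.017,0,0,0,0,0,0],[0.01,0,0,0,0,0,0],[0,0.015,0,0,0,0,0],[0,0.025,0,0,0,0,0],[0,0.025,0,0,0,0,0],[0,0.025,0,0,0,0,0],[0,0.025,0,0,0,0,0],[0,0.025,0,0,0,0,0],[0,0.025,0,0,0,0,0],[0,0.02,0,0,0,0,0],[0,0.01,0,0,0,0,0],[0,0,0,0,0,0,0]]'
python3 -m jog '[[0,0,0,0,0,0,0],[0,0,0,0,0,0,0],[0,0,0,0,0,0,0]]'
python3 -c "
from h import *
goto(.5696,-.1475,.175,104.6)
a=env.read_camera('scene');b=env.read_camera('top');cv2.imwrite('pics/s9.png',a);cv2.imwrite('pics/t9.png',b)
for I,n,bx in((a,'s',(270,130,340,220)),(b,'t',(270,150,360,230))):
    h=cv2.cvtColor(I,cv2.COLOR_BGR2HSV); m=mask(I,(100,110,30),(125,255,255),bx); R=mask(I,(0,150,50),(7,255,255),bx)
    for r in range(bx[1],bx[3]-(0 if n=='s' else 15)): print(r,bx[0],''.join('B' if m[r,c] else 'R' if R[r,c] else ('#' if I[r,c].max()<70 else '.') for c in range(bx[0],bx[2])))
"
```

```text
time_s: 24.17
tool_pos: [0.3815, -0.2223, 0.1738]
tool_rot: [-179.8, -0.1, 104.7]
force: [-0.3, 0.1, -0.5]
grip_width: 0.0254
grasp_force: 29.9
time_s: 25.17
tool_pos: [0.5655, -0.1473, 0.1733]
tool_rot: [-179.8, -0.0, 104.8]
force: [-0.2, 0.0, -0.5]
grip_width: 0.0253
grasp_force: 29.9
time_s: 25.42
tool_pos: [0.5638, -0.1496, 0.1755]
tool_rot: [-180.0, -0.0, 104.5]
force: [-0.5, -0.1, -1.0]
grip_width: 0.0253
grasp_force: 29.9
pos [ 0.5638 -0.1496  0.1755] rot [-1.7999e+02 -3.0000e-02  1.0454e+02] t 25.4167  turn(tool rad) [-0.0002 -0.0005 -0.001 ] then shift(tool) [0.0006 0.0062 0.0005] F [-0.5 -0.1 -1. ] grip 0.0253 29.9
130 270 ....................................#############....###########......
131 270 ....................................##########################.#......
132 270 ....................................############################......
133 270 ...................................#############################......
134 270 ...................................############################.......
135 270 ..................................#############################.
[... 12377 characters left out ...]
#######
208 270 ..................................................##################.......###############
209 270 ..................................................##################......################
210 270 ..................................................##################......################
211 270 .................................................##################.......################
212 270 .................................................##################......#################
213 270 .................................................#################.......#################
214 270 ................................................##################.......#################
```

Run:
```python
from h import *
psi=np.radians(14.93); ex=np.array([np.cos(psi),np.sin(psi)]); ey=np.array([-np.sin(psi),np.cos(psi)]); E=np.array([.5512,-.0849]); C=np.array([.5333,-.0175])
for nm,u,v in(("rear tip",293.7,170.3),("front tip",296.8,183.5)):
    for z in(.222,.228): w=ray("top",u,v,z)[:2]; print(nm,z,w.round(4),"x_b",((w-C)@ex).round(4),"in from edge",((w-C)@ey+.07).round(4),"scene",proj("scene",[*w,z]).round(1))
```

```text
rear tip 0.222 [ 0.5589 -0.0537] x_b 0.0154 in from edge 0.0284 scene [289.4 158.5]
rear tip 0.228 [ 0.5582 -0.0533] x_b 0.0148 in from edge 0.029 scene [289.2 157.2]
front tip 0.222 [ 0.5243 -0.0621] x_b -0.0202 in from edge 0.0292 scene [286.7 165. ]
front tip 0.228 [ 0.5237 -0.0616] x_b -0.0206 in from edge 0.0298 scene [286.5 163.6]
```

```bash
python3 -m jog '[[-0.003,0.0015,0,0,0,0,0],[-0.003,0.0015,0,0,0,0,0],[0,0,0.01,0,0,0,0],[0,0,0.015,0,0,0,0],[0,0,0.015,0,0,0,0],[0,0,0.01,0,0,0,0],[0,0,0,0,0,0,0],[0,0,0,0,0,0,0],[0,0,0,0,0,0,0]]'
cat > chk.py <<'E'
from h import *
import sys
a=env.read_camera('scene');b=env.read_camera('top')
goto(.5696,-.1475,.062,104.6)
for I,n,bx in((a,'s',(270,150,320,205)),(b,'t',(270,160,345,195))):
    m=mask(I,(100,110,30),(125,255,255),bx); R=mask(I,(0,150,50),(7,255,255),bx)
    for r in range(bx[1],bx[3]): print(r,bx[0],''.join('B' if m[r,c] else 'R' if R[r,c] else ('#' if I[r,c].max()<70 else '.') for c in range(bx[0],bx[2])))
E
python3 chk.py
```

```text
time_s: 26.27
tool_pos: [0.57, -0.154, 0.126]
tool_rot: [179.9, 0.0, 104.6]
force: [-0.2, -1.1, 0.6]
grip_width: 0.0259
grasp_force: 29.9
pos [ 0.5702 -0.154   0.1264] rot [1.7990e+02 4.0000e-02 1.0464e+02] t 26.3667  turn(tool rad) [0.0017 0.0006 0.0006] then shift(tool) [0.0064 0.001  0.0644] F [ 0.6 -0.7 -0.2] grip 0.0253 29.9
150 270 .....................................#############
151 270 ......................................############
152 270 .......................................###########
153 270 .......................................###########
154 270 .......................................###########
155 270 ......................................############
156 270 .....................................#.###########
157 270 .....................................#############
158 270 .....................................#############
159 270 .....................................#############
160 270 .....................................#############
161 270 .....................................#############
162 270 .....................................#############
1
[... 4716 characters left out ...]
......#################.....
187 270 #####R###RR........####..............................#################.....
188 270 #..R###.............##...............................#################.....
189 270 ###.............................#....................################....##
190 270 ....................................................#################..#..#
191 270 ...............................#....................#################....##
192 270 ...........................##.......................################.....##
193 270 .......................##..........................#################..#...#
194 270 ...................##..............................#################.....##
```

```bash
cat > tip.py <<'E'
from h import *
import sys
psi=np.radians(14.93); ex=np.array([np.cos(psi),np.sin(psi)]); ey=np.array([-np.sin(psi),np.cos(psi)]); C=np.array([.5333,-.0175])
z,*p=map(float,sys.argv[1:])
for u,v in zip(p[::2],p[1::2]):
    w=ray("top",u,v,z)[:2]; print(w.round(4),"x_b",((w-C)@ex).round(4),"in from edge",((w-C)@ey+.07).round(4),"scene",proj("scene",[*w,z]).round(1))
E
python3 tip.py .175 294.2 170.3 297 183.5 301.5 170.3 302 182.3
```

```text
[ 0.5647 -0.0586] x_b 0.0197 in from edge 0.0222 scene [290.9 168.6]
[ 0.5286 -0.0665] x_b -0.0172 in from edge 0.0239 scene [288.  175.3]
[ 0.565  -0.0786] x_b 0.0149 in from edge 0.0029 scene [296.1 170.4]
[ 0.532  -0.0801] x_b -0.0174 in from edge 0.0098 scene [292.  176.1]
```

```bash
python3 -m jog '[[0,-0.001,0.005,0,0,0,0],[0,0,0.01,0,0,0,0],[0,0,0.01,0,0,0,0],[0,0,0,0,0,0,0]]'
python3 -m jog '[[0,0,0.008,0,0,0,0],[0,0,0.008,0,0,0,0],[0,0,0.008,0,0,0,0],[0,0,0.006,0,0,0,0],[0,0,0.004,0,0,0,0],[0,0,0.004,0,0,0,0],[0,0,0.002,0,0,0,0],[0,0,0,0,0,0,0],[0,0,0,0,0,0,0]]'
python3 chk.py
```

```text
time_s: 26.7
tool_pos: [0.5666, -0.1534, 0.0976]
tool_rot: [-179.8, -0.1, 104.6]
force: [-0.6, 0.6, -0.9]
grip_width: 0.0249
grasp_force: 29.9
time_s: 27.45
tool_pos: [0.5687, -0.154, 0.0606]
tool_rot: [180.0, 0.0, 104.6]
force: [-0.9, 1.0, -0.3]
grip_width: 0.0256
grasp_force: 29.9
pos [ 0.5688 -0.1541  0.0608] rot [1.7996e+02 1.0000e-02 1.0464e+02] t 27.55  turn(tool rad) [0.0008 0.0002 0.0006] then shift(tool) [ 0.0062  0.0024 -0.0012] F [-0.   0.4  0.1] grip 0.0252 29.9
150 270 ......................................############
151 270 ......................................############
152 270 ......................................############
153 270 ......................................############
154 270 ......................................############
155 270 .....................................#############
156 270 ....................................####..########
157 270 ....................................#####...######
158 270 .....................................#####.....###
159 270 .....................................#######......
160 270 .......................
[... 4863 characters left out ...]
..##########################
187 270 #####R###RR........####...B##....................##########################
188 270 #.RR###.............##...........................##########################
189 270 ###.............................#...............###########################
190 270 ................................................###########################
191 270 ...............................#................###########################
192 270 ...........................##..................############################
193 270 .......................#.......................############################
194 270 ...................##..........................############################
```

```bash
python3 tip.py .111 293 173.3 295.7 186 301.5 173.5 304 184.7; python3 -c "
from meas import *
b=env.read_camera('top');rep('red',up('top',(235,150,305,215),(0,150,60),(6,255,255),.124,b,close=13)); goto(.57,-.15,.06,104.6)"
```

```text
[ 0.5638 -0.06  ] x_b 0.0185 in from edge 0.021 scene [290.5 182.6]
[ 0.5272 -0.0681] x_b -0.019 in from edge 0.0227 scene [287.6 189.4]
[ 0.5635 -0.0845] x_b 0.0119 in from edge -0.0026 scene [296.6 184.9]
[ 0.5312 -0.0919] x_b -0.0212 in from edge -0.0014 scene [294.2 191.1]
red mean [ 0.5322 -0.0162] rect [ 0.5295 -0.019 ] [0.0157 0.138 ] yaw(rect) 14.86 yaw(pca y) 15.11 ends [ 0.5507 -0.0847] [0.5148 0.0485]
pos [ 0.5689 -0.1541  0.0609] rot [1.7995e+02 1.0000e-02 1.0464e+02] t 27.6  turn(tool rad) [0.0008 0.0002 0.0007] then shift(tool) [0.0037 0.0021 0.0009] F [ 0.8  0.9 -0.2] grip 0.025 29.9
```

```bash
python3 -c "
from cell import env
print(env.sign_off())"
```

```text
the job is handed in; nothing more can be done
None
```

I handed the job in at about 28 s. By my camera measurements, the red board stands in the stand, picture to the front and about 1–2 mm off centre. The blue clip is held fully open around its right edge, jaw tips about 18 mm in and clear of the board. My first squeeze closed above the clip without touching it, so I lowered the gripper and gripped again; the green board, mug, tin and glass were not touched.

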